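Index the carver's turntable to the next hole

ROBOT

A 7-joint arm with a two-finger parallel gripper is mounted at the origin on the work surface. World frame = base frame: x ahead of the robot, y to its left, z up, the work surface at z = 0. Lengths are in m, angles in degrees, forces in N, time in s.
With the tool pointing down it reaches from about 0.425 to 0.95 m from the base axis. Payload 16.7 kg.
Tool frame: the origin (TCP) lies between the finger pads; the fingertips stand 25 mm ahead of it and the grasp point (between the pads) lies 6 mm ahead of it; z points along the fingers, y is the direction in which the jaws open and shut (so a half turn about z gives the same grasp; the last joint's range is limited). The gripper opens to 94 mm and grips with 3 to 60 N. Pads are 16 mm wide; open, the fingers measure 119 mm over their backs; the gripper's body (75 mm by 177 mm) begins 78 mm behind the grasp point.
Start: joints at [-74.341, 24.414, 4.234, 92.017, -1.954, 63.644, -3.845], TCP at [0.277, 0.616, 0.23] pointing down, gripper open.
Joint ranges: [-163.25, 163.25], [-28.42, 122.38], [-70.27, 78.77], [12.13, 141.07], [-58.53, 238.53], [9.26, 117.41], [-156.51, 156.51]. Speed limits (degrees/s): [108.29, 108.29, 136.94, 136.94, 172.46, 172.46, 172.46].

INTERFACE

Orientations are given as a 3x3 rotation matrix whose columns are the frame's x, y, z axes.
In Python, from station import bot, optics, ticket gives the robot as it stands.
- The arm moves only by the tool servo_tool, never from a script. Its argument "series" is a list of rows, each a list of 3 entries, a list of its own where there are three numbers: the finger opening in cm, from 0 to 9.4, then the shift along the tool's x, y, z in cm, then the turn about the tool's z in degrees. In form: [[fingers, [dx, dy, dz], yaw], ...]. A call has 1 to 10 rows; each row is the pose to reach, as a shift and turn from the pose commanded when the call began, along the tool's axes at that moment; what a row does not reach only later rows make up. A row lasts 1/12 s, in which the tool goes at most 41.7 mm and 7.16 degrees, less where a joint would pass 70% of its speed; a pose out of reach is approached as far as the arm can. A call with a gripper value outside its range is refused whole. The fingers move at their own pace and stop on an object; "squeeze" is the grip in N (left out, the last holds). Time passes only in rows, so rows that repeat a pose let the fingers close. It gives the time, the measured TCP pose, the force and the opening at its end, in the units of the state.
- bot.observe(): the state, without advancing time (a new reading comes with each control period).
- optics.get_image(name): name is "scene" or "side" or "wrist"; returns a dict with "img" (400x640x3 uint8, red, green, blue), "range_z" (400x640 float32, m along the optical axis (not along the pixel's ray), 0 where there is no reading), "mtx" (3x3 intrinsics, pixels), "cam_to_world" (4x4, takes a point from camera to world coordinates); the wrist camera has in their place "hand_eye" (4x4, takes a point from camera to tool coordinates, whose origin is the TCP and whose axes are the flange's). Camera axes: x right, y down, z forward; pixel columns grow to the right and rows downward; lengths in m; the calibration is good to about 2 mm. A picture is of the moment at which its call begins: read the wrist's pose just before it.
- ticket.close_job(): hands the job in, once; it reports no verdict.
Trained networks look in the newest picture that a camera, given by its name, has taken for a name from the list of things; names that differ only in an ending like _2 or _b are one class to them, and where a whole thing is asked for, a point or a joint stands for the part that bears it (a point fixed in the world has none). Each returns a list of dicts, best first, with "score" (0 to 1); they miss things now and then, are a little off and sometimes report something else, mostly with a low value. They report only what shows in the picture. A call takes as long as a camera call.
- optics.search_frame(camera, thing): "location" ([column, row] in pixels, amid what is visible of it).
- optics.regions_of(camera, thing): "region" (400x640 bool, what is visible of it) and "location" ([column, row] in pixels, amid what is visible of it).
- optics.landmark_of(camera, thing): "location" ([column, row] in pixels: a listed point, or the origin of a listed thing).
The state is a dict: "time_s": time; "joint_pos": joint angles; "joint_velocities": joint speeds; "joint_torque": joint torques, N m; "tool_pos": TCP position; "tool_rot": TCP orientation; "ft_force": force on the tool from outside, world axes, zero at the start; "wrist_torque": the same for the moment, N m; "finger_gap": finger opening in m.
Only numpy, scipy, OpenCV 4.12 (cv2) and the standard library are available. Lean on these libraries where they do the work, as an engineer would, in place of code of your own. Each camera call takes 0.05 s, during which the arm holds its last target.

TASK

Press the blue plunger of the indexing turntable in with a fingertip and, keeping it down, push it round so that the table turns to the neighbouring hole marked by the red tag (the white tag marks the hole already carved); then let go so that the plunger springs back up and locks there, and move clear. Only press and push: do not pinch or lift anything, leave the rosette block sitting on its pin, and do not disturb the tools and things lying about.

Things in the scene. Friction and masses are not known exactly. Their poses are not given: they have to be found in the camera images.
- index_base: Green round cast base of the indexing turntable, fixed to the bench, 304 mm diameter flange, 8 mm thick; its origin is on the table's vertical turning axis at bench height (z = 0), z up; its x axis points to the hole the plunger is locked in at the start. It carries a steel index plate (outer radius 98 mm, z 34 to 42 mm) with 12 holes cut as open slots in its rim, 30 degrees apart.
- turntable (a joint): Turning angle of the aluminium table top (146 mm diameter, top at z = 56 mm) on the base, rad, positive anticlockwise from above; about 0 at the start (plunger in a hole, 1 degree of play); the neighbouring holes are at +0.524 and -0.524. It turns with light friction (about 0.06 N m) once the plunger is pressed in, and is locked while the plunger is up in a hole.
- plunger (a joint): Travel of the plunger, m: 0 = up (locked in a hole), 0.015 = pressed fully down. Spring: pressing takes about 5 N at the start of the travel and 9 N at the end. The table is free to turn once it is 0.0105 or more down; let go between holes it stays about 0.010 down and the table stays where it is; let go within about 2 degrees of a hole, its rounded pin centres itself and springs up.
- plunger_top (a point): Middle of the floor of the blue round dish (thumb cup) on top of the plunger: outer diameter 50 mm, flat floor 44 mm across, with a rim 5 mm high round it. 81 mm above the bench when up. The plunger moves straight down when pressed and stands on an arm of the table, 108 mm from the turning axis, and goes round with the table.
- table_centre (a point): Point on the turning axis at the table's top face, 56 mm above the bench; x axis points to the plunger.
- tag_red: Round red marker tag, an upright peg 16 mm in diameter and 30 mm tall (top 38 mm above the bench), fixed on the green flange 142 mm from the turning axis, outside the hole to go to (30 degrees to one side or the other of the starting hole). Origin at the centre of its underside. When the plunger is in the tagged hole, axis, plunger and tag lie on one line.
- tag_white: The same tag in white, outside the neighbouring hole on the other side (already carved; not to go to).
- rosette: Square wooden block 85 x 85 x 20 mm with a carved rosette rising 8 mm more, loose on the table's middle over a 10 mm centre pin, turning with the table. Origin at the centre of its underside. Not to be lifted.
- pencil: Flat red carpenter's pencil, 185 x 13 x 8 mm, lying near the base; origin at its underside's middle, length along x. To be left alone.
- gouge: Carving gouge with wooden handle and brass ferrule, about 205 x 22 x 20 mm, lying near the base; origin on its underside near the middle, length along x. To be left alone.
- mallet: Round carver's mallet standing on its head, 94 mm diameter, 232 mm tall; origin at the centre of its underside. To be left alone.
- wax_jar: Amber glass jar with brass lid, 68 mm diameter, 75 mm tall; origin at the centre of its underside. To be left alone.
- offcut: Carved wooden offcut 90 x 60 x 35 mm; origin at the centre of its underside. To be left alone.

How it is judged:
By the outcome, as a careful person would: the job done as asked, in the order asked, and still so for the second after the job is handed in, with the robot touching nothing.
It also fails if it takes over 38 s, if anything falls off the work surface, if the arm or the gripper's body presses on something with over 40 N, if the wrist force passes 120 N, or if a joint passes its speed limit or range.

## Working session

There is one attempt and no reset: what is moved stays moved. The work goes in short steps, Python scripts to look and compute and a tool call to move; the robot and the scene stay as the last step left them, time stands still between calls to the robot, and variables do not carry over. Pictures are saved under pics/ and viewed, and the job is handed in when it is done.

Besides the shell and the picture viewer there is one more tool, called after ">>>" as name(argument=value, ...) on one line, values as JSON. servo_tool: Moves the arm, as the interface text tells. Its arguments: {"type":"object","properties":{"series":{"type":"array"},"squeeze":{"type":"number"}},"required":["series"]}

```bash
mkdir -p pics; ls; cat > h.py <<'E'
from station import bot, optics, ticket
import numpy as np, cv2
def save(name,cam):
    d=optics.get_image(cam); cv2.imwrite('pics/'+name+'.png',d['img'][:,:,::-1]); return d
def pt(d,uv,T=None,win=2):
    T=d['cam_to_world'] if T is None else T
    u,v=int(round(uv[0])),int(round(uv[1])); z=d['range_z'][max(0,v-win):v+win+1,max(0,u-win):u+win+1]; z=z[z>0]
    if len(z)==0: return None
    z=np.median(z); K=np.array(d['mtx'])
    p=np.array([(uv[0]-K[0,2])/K[0,0]*z,(uv[1]-K[1,2])/K[1,1]*z,z,1]); return (np.array(T)@p)[:3]
E
python3 - <<'E'
from h import *
np.set_printoptions(precision=4,suppress=True)
s=bot.observe(); print(s['time_s'],s['tool_pos'],s['tool_rot'],s['ft_force'],s['finger_gap'])
for c in ['scene','side']:
    d=save(c+'0',c)
    print(c,d['cam_to_world'])
    for t in ['plunger_top','table_centre','tag_red','tag_white','index_base','rosette','mallet','wax_jar','offcut','gouge','pencil']:
        r=optics.landmark_of(c,t)[:2]
        for x in r: print(t,round(x['score'],2),np.array(x['location']),pt(d,x['location']))
print(bot.observe()['time_s'])
E
```

```text
pics
0.0 [0.2768 0.6152 0.2298] [[-0.9119  0.4104 -0.0005]
 [ 0.4104  0.9119 -0.0012]
 [-0.0001 -0.0013 -1.    ]] [-0.638  -0.3819  0.0447] 0.09414555013390663
scene [[ 0.5509  0.6183 -0.5606  1.2149]
 [ 0.8344 -0.4208  0.3559 -0.4228]
 [-0.0159 -0.6638 -0.7477  0.9454]
 [ 0.      0.      0.      1.    ]]
plunger_top 0.69 [320.9 193.8] [ 0.5729 -0.0114  0.0807]
table_centre 0.7 [350.8 188.4] [0.602  0.0823 0.074 ]
tag_red 0.57 [307.4 189.7] [ 0.4977 -0.0157  0.0334]
tag_white 0.38 [324.5 227.1] [ 0.6425 -0.0453  0.0118]
index_base 0.84 [347.8 205.5] [0.6417 0.0424 0.0563]
rosette 0.66 [352.  185.6] [0.5928 0.094  0.0716]
mallet 0.61 [160.4 240.3] [ 0.4484 -0.4816  0.0623]
wax_jar 0.69 [435.6 165.5] [0.6481 0.4198 0.0259]
offcut 0.72 [399.4 130.9] [0.4365 0.4391 0.0296]
gouge 0.5 [330.9 164.5] [0.4189 0.1329 0.0045]
pencil 0.82 [380.1 247.5] [0.7943 0.0515 0.0072]
side [[-0.9611 -0.1784  0.2108  0.2525]
 [-0.2755  0.5665 -0.7766  1.1072]
 [ 0.0191 -0.8045 -0.5936  0.9199]
 [ 0.      0.      0.      1.    ]]
plunger_top 0.54 [314. 202.] [0.5776 0.0048 0.0806]
table_centre 0.6 [303.6 219.1] [0.5826 0.1127 0.0814]
tag_red 0.44 [305.2 207.2] [ 0.6245 -0.0345  0.018 ]
tag_red 0.4 [337.2 217. ] [ 0.4909 -0.011   0.019 ]
tag_white 0.35 [304.4 207.6] [0.6095 0.0211 0.0594]
index_base 0.73 [301.  233.1] [0.5783 0.1553 0.0539]
index_base 0.3 [252.9 303.4] [0.614  0.4751 0.0488]
rosette 0.59 [301.4 219.7] [0.5887 0.1186 0.0818]
wax_jar 0.84 [252.9 302.6] [0.6144 0.4739 0.0506]
wax_jar 0.44 [324.1 328.3] [0.4035 0.4864 0.0345]
gouge 0.73 [346.7 251.2] [0.4148 0.1619 0.021 ]
pencil 0.54 [258.5 216. ] [0.7826 0.054  0.0039]
1.2
```

```bash
python3 - <<'E'
import cv2
a=cv2.imread('pics/scene0.png')[120:280,220:480]; cv2.imwrite('pics/s0c.png',cv2.resize(a,None,fx=3,fy=3,interpolation=2))
a=cv2.imread('pics/side0.png')[140:300,200:460]; cv2.imwrite('pics/d0c.png',cv2.resize(a,None,fx=3,fy=3,interpolation=2))
E
```

```text
(no output)
```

View pics/s0c.png

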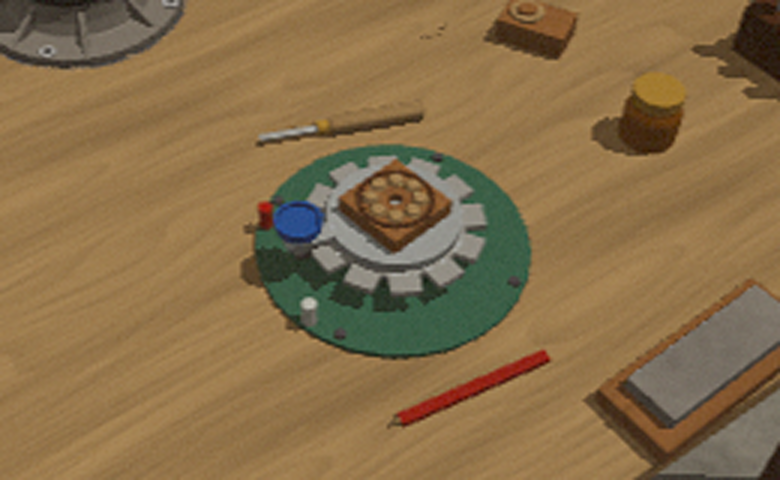

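View pics/d0c.png

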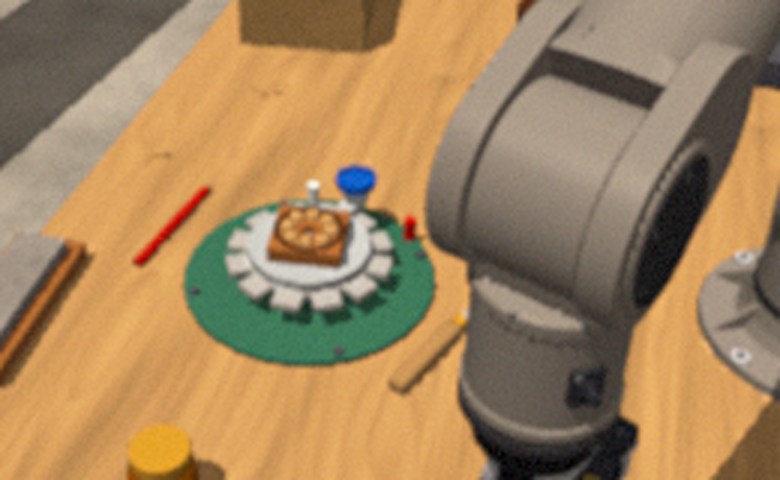

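View pics/scene0.png

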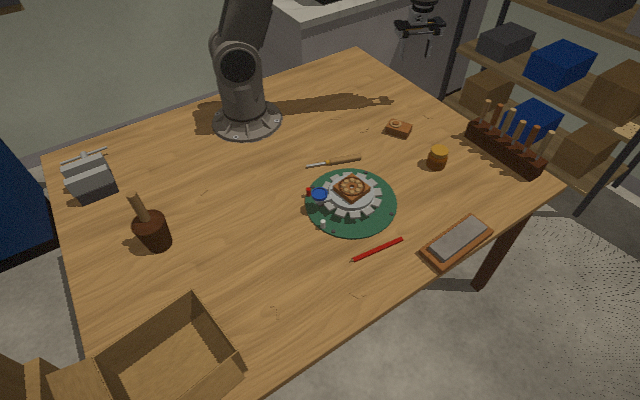

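```bash
cat > seg.py <<'E'
from h import *
np.set_printoptions(precision=4,suppress=True)
def cloud(d,T=None):
    T=np.array(d['cam_to_world'] if T is None else T);K=np.array(d['mtx']);z=d['range_z']
    v,u=np.mgrid[0:400,0:640]; P=np.stack([(u-K[0,2])/K[0,0]*z,(v-K[1,2])/K[1,1]*z,z,np.ones_like(z)],-1)
    W=(P@T.T)[...,:3]; W[z<=0]=np.nan; return W
def circ(p):
    A=np.c_[2*p,np.ones(len(p))];s=np.linalg.lstsq(A,(p**2).sum(1),rcond=None)[0];return s[:2],np.sqrt(s[2]+s[:2]@s[:2])
def analyse(d,T=None):
    W=cloud(d,T);hsv=cv2.cvtColor(d['img'],cv2.COLOR_RGB2HSV).astype(int);H,S,V=[hsv[...,i] for i in range(3)]
    near=(W[...,0]>.3)&(W[...,0]<.85)&(abs(W[...,1]-.06)<.3)
    blue=near&(H>105)&(H<130)&(S>150)&(W[...,2]>.05)
    B=W[blue]; print('blue n',len(B),'mean',B.mean(0),'mid',(B.min(0)+B.max(0))/2,'ext',np.ptp(B,axis=0), 'zmin/max',B[:,2].min(),B[:,2].max())
    red=near&((H<6)|(H>174))&(S>150)&(W[...,2]>.01)&(W[...,2]<.06)
    n,l,st,c=cv2.connectedComponentsWithStats(red.astype(np.uint8))
    for i in range(1,n):
        if st[i,4]>8: P=W[l==i]; print('red',st[i,4],c[i],'med',np.median(P,0),'zmax',P[:,2].max())
    g=near&(H>60)&(H<95)&(S>80)&(W[...,2]<.02)&(W[...,2]>.0)
    G=W[g]; hull=cv2.convexHull(G[:,:2].astype(np.float32))[:,0].astype(float)
    o=circ(hull); 
    for _ in range(5):
        r=abs(np.linalg.norm(hull-o[0],axis=1)-o[1]); o=circ(hull[r<max(.003,np.median(r)*1.5)])
    print('flange',o,'z',np.median(G[:,2]))
    al=near&(W[...,2]>.05)&(W[...,2]<.061)&(S<40); 
    w=near&(S<50)&(V>110)&(W[...,2]>.015)&(W[...,2]<.045)&(np.linalg.norm(W[...,:2]-o[0],axis=-1)>.12)
    n,l,st,c=cv2.connectedComponentsWithStats(w.astype(np.uint8))
    for i in range(1,n):
        if st[i,4]>5: P=W[l==i]; print('white',st[i,4],c[i],'med',np.median(P,0),'zmax',P[:,2].max())
    return W,o
E
python3 - <<'E'
from seg import *
for c in ['scene','side']:
    print(c);analyse(optics.get_image(c))
E
```

```text
scene
blue n 143 mean [ 0.5676 -0.0152  0.0817] mid [ 0.5688 -0.0165  0.0815] ext [0.0503 0.0494 0.0138] zmin/max 0.07461673288992976 0.08843041583244016
red 21 [307.7143 191.0476] med [ 0.5016 -0.017   0.034 ] zmax 0.04118082642927423
flange (array([0.5972, 0.0888]), np.float64(0.14918302801675046)) z 0.007386043595098812
white 17 [322.1176 220.5882] med [ 0.6342 -0.0483  0.0386] zmax 0.0403792655340941
side
blue n 81 mean [ 0.5657 -0.0096  0.0829] mid [ 0.5666 -0.0114  0.0829] ext [0.043  0.0522 0.0117] zmin/max 0.07708157108517222 0.08881810932216061
red 16 [336.     215.9375] med [ 0.4943 -0.0047  0.0284] zmax 0.04184630210703244
flange (array([0.5918, 0.0955]), np.float64(0.14771021759454941)) z 0.009448345558313198
white 16 [304.    203.125] med [ 0.6314 -0.0414  0.0324] zmax 0.042018785841423045
```

>>> servo_tool(series=[[0, [-30, -26, -3], 0], [0, [-30, -26, -3], 0], [0, [-30, -26, -3], 0], [0, [-30, -26, -3], 0], [0, [-30, -26, -3], 0], [0, [-30, -26, -3], 0], [0, [-30, -26, -3], 0], [0, [-30, -26, -3], 0], [0, [-30, -26, -3], 0], [0, [-30, -26, -3], 0]], squeeze=10)

```text
time_s: 2.13
tool_pos: [0.4455, 0.2509, 0.2612]
tool_rot: [[-0.91, 0.414, 0.001], [0.414, 0.91, 0.0], [-0.001, 0.001, -1.0]]
ft_force: [0.6, -0.1, 0.7]
finger_gap: 0.0304
```

>>> servo_tool(series=[[0, [-22, -19, 0], 0], [0, [-22, -19, 0], 0], [0, [-22, -19, 0], 0], [0, [-22, -19, 0], 0], [0, [-22, -19, 0], 0], [0, [-22, -19, 0], 0], [0, [-22, -19, 0], 0], [0, [-22, -19, 0], 0], [0, [-22, -19, 0], 0], [0, [-22, -19, 0], 0]])

```text
time_s: 2.97
tool_pos: [0.5663, -0.0079, 0.2603]
tool_rot: [[-0.912, 0.411, -0.0], [0.411, 0.912, 0.0], [0.0, -0.0, -1.0]]
ft_force: [0.2, 0.1, 0.3]
finger_gap: 0.0007
```

```bash
python3 - <<'E'
from seg import *
s=bot.observe(); print(s['time_s'],s['tool_pos'],s['finger_gap'],s['joint_pos'],s['ft_force'])
d=save('w1','wrist'); T=np.eye(4);T[:3,:3]=s['tool_rot'];T[:3,3]=s['tool_pos']; print(d['hand_eye'])
try: analyse(d,T@np.array(d['hand_eye']))
except Exception as e: print(e)
E
```

```text
2.9667 [ 0.5663 -0.0079  0.2603] 0.0006526002554143636 [-27.973   13.4085  26.5099 105.4191  -6.6994  62.7228  66.7507] [0.1787 0.0701 0.2995]
[[-0.0003 -0.9737 -0.2276  0.0663]
 [ 1.     -0.0002 -0.0004 -0.0005]
 [ 0.0003 -0.2276  0.9737 -0.1536]
 [ 0.      0.      0.      1.    ]]
blue n 2405 mean [ 0.564  -0.0141  0.1066] mid [0.5575 0.0011 0.2233] ext [0.0678 0.0906 0.2904] zmin/max 0.07814660768985776 0.3685327235456529
red 199 [290.1759 116.5377] med [ 0.495  -0.0126  0.0372] zmax 0.03937259753756023
flange (array([0.5928, 0.0896]), np.float64(0.1503714747650351)) z 0.00729843189778423
```

View pics/w1.png

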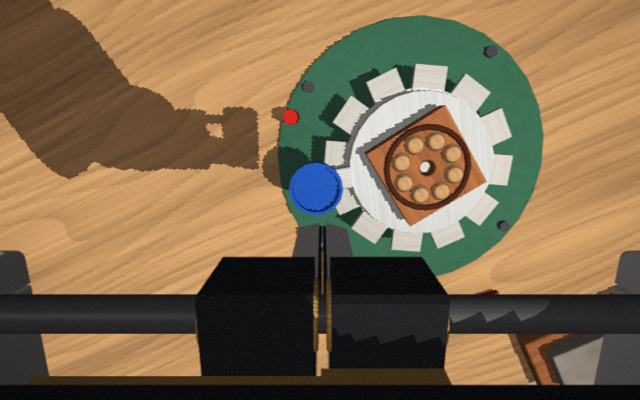

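The dish is at about (316,187), the red tag at (290,117), and the rosette centre at (427,167). I'll refine these in world coordinates.

```bash
python3 - <<'E'
from seg import *
s=bot.observe()
d=optics.get_image('wrist'); T=np.eye(4);T[:3,:3]=s['tool_rot'];T[:3,3]=s['tool_pos'];T=T@np.array(d['hand_eye'])
W=cloud(d,T);hsv=cv2.cvtColor(d['img'],cv2.COLOR_RGB2HSV).astype(int);H,S,V=[hsv[...,i] for i in range(3)]
b=(H>100)&(H<135)&(S>120)&(W[...,2]>.07)&(W[...,2]<.1)
B=W[b];print(len(B)); h=cv2.convexHull(B[:,:2].astype(np.float32))[:,0].astype(float);print('rim',circ(h),np.percentile(B[:,2],[5,30,50,70,95]))
for t in ['plunger_top','table_centre','tag_red','rosette']:
    for x in optics.landmark_of('wrist',t)[:1]: print(t,x['score'],x['location'],pt(d,x['location'],T))
t=(W[...,2]>.052)&(W[...,2]<.06)&(S<60)
h=cv2.convexHull(W[t][:,:2].astype(np.float32))[:,0].astype(float);print('table',circ(h))
r=((H<6)|(H>174))&(S>150)&(W[...,2]>.034)&(W[...,2]<.045)
n,l,st,c=cv2.connectedComponentsWithStats(r.astype(np.uint8))
for i in range(1,n):
    if st[i,4]>20:
        P=W[l==i]; print('red',c[i],circ(cv2.convexHull(P[:,:2].astype(np.float32))[:,0].astype(float)),P.mean(0))
# flange by image
g=(H>55)&(H<95)&(S>80)&(W[...,2]<.02)
h=cv2.convexHull(W[g][:,:2].astype(np.float32))[:,0].astype(float); 
from scipy.optimize import least_squares
k=h[h[:,1]>.0]; f=least_squares(lambda q:np.hypot(*(k-q[:2]).T)-.152,[.594,.09],loss='soft_l1',f_scale=.001);print('flange',f.x)
E
```

```text
2213
rim (array([ 0.5662, -0.0155]), np.float64(0.025172244132445072)) [0.0793 0.0802 0.0807 0.0815 0.0858]
table_centre 0.61 [418.0, 167.0] [0.5907 0.0843 0.0676]
tag_red 0.61 [292.0, 116.0] [ 0.4951 -0.0099  0.0375]
rosette 0.96 [419.7, 163.7] [0.5884 0.087  0.0673]
table (array([0.5926, 0.0877]), np.float64(0.0732828417245988))
red [288.9611 116.9056] (array([ 0.4946, -0.0132]), np.float64(0.007403414438866154)) [ 0.4947 -0.0132  0.0373]
flange [0.5938 0.0876]
```

>>> servo_tool(series=[[0, [-0.3, -0.75, 3], 0], [0, [-0.3, -0.75, 6], 0], [0, [-0.3, -0.75, 9], 0], [0, [-0.3, -0.75, 11.5], 0], [0, [-0.3, -0.75, 13], 0], [0, [-0.3, -0.75, 14], 0], [0, [-0.3, -0.75, 14.4], 0], [0, [-0.3, -0.75, 14.4], 0], [0, [-0.3, -0.75, 14.4], 0]])

```text
time_s: 4.02
tool_pos: [0.5666, -0.0162, 0.1173]
tool_rot: [[-0.912, 0.41, 0.001], [0.41, 0.912, 0.0], [-0.001, 0.0, -1.0]]
ft_force: [-0.1, -0.2, 0.0]
finger_gap: 0.0006
```

```bash
python3 - <<'E'
from seg import *
s=bot.observe(); print(s['time_s'],s['tool_pos'],s['finger_gap'],s['ft_force'])
d=save('w2','wrist');e=save('sc2','scene');f=save('sd2','side')
cut=lambda d,a,b,c,g:cv2.resize(d['img'][a:b,c:g,::-1],(400,400),interpolation=2)
cv2.imwrite('pics/c2.png',np.hstack([cut(e,150,230,290,370),cut(f,160,240,270,350)]))
E
```

```text
4.0167 [ 0.5666 -0.0162  0.1173] 0.0005865981280616772 [-0.1324 -0.159   0.0493]
```

View pics/w2.png

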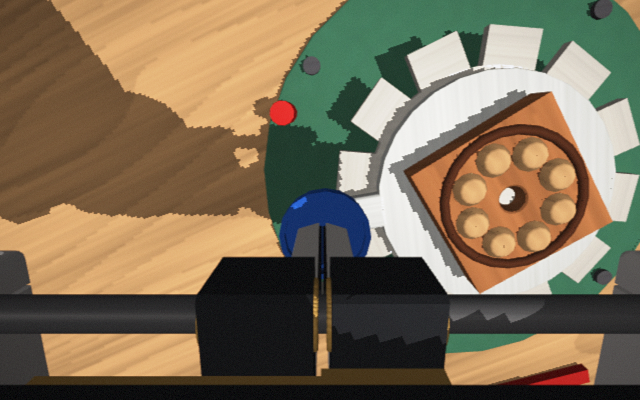

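View pics/c2.png

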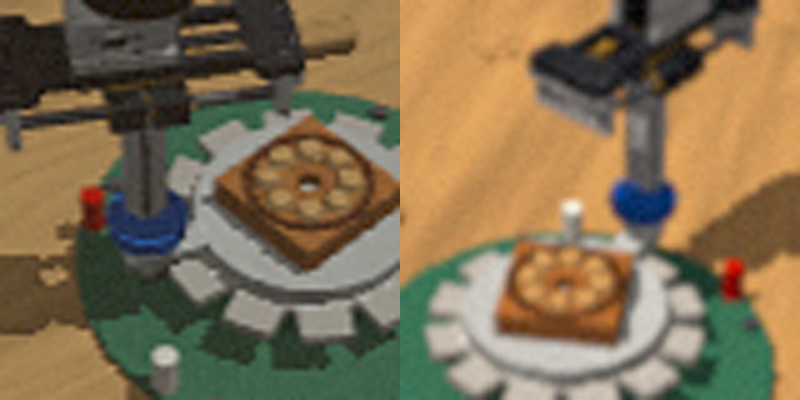

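The closed fingertips are centred over the dish, about (325,235) in the wrist view, and nothing else is near them. Next I press.

>>> servo_tool(series=[[0, [0, 0, 0.4], 0], [0, [0, 0, 0.8], 0], [0, [0, 0, 1.1], 0], [0, [0, 0, 1.4], 0], [0, [0, 0, 1.7], 0], [0, [0, 0, 1.7], 0], [0, [0, 0, 1.7], 0]])

```text
time_s: 4.75
tool_pos: [0.5664, -0.0163, 0.0994]
tool_rot: [[-0.912, 0.41, 0.0], [0.41, 0.912, 0.0], [-0.0, 0.0, -1.0]]
ft_force: [0.4, 0.5, 6.2]
finger_gap: 0.0003
```

>>> servo_tool(series=[[0, [0, 0, 0.2], 0], [0, [0, 0, 0.4], 0], [0, [0, 0, 0.6], 0], [0, [0, 0, 0.7], 0], [0, [0, 0, 0.7], 0], [0, [0, 0, 0.7], 0]])

```text
time_s: 5.25
tool_pos: [0.5666, -0.0164, 0.0927]
tool_rot: [[-0.912, 0.411, 0.001], [0.411, 0.912, 0.0], [-0.001, 0.0, -1.0]]
ft_force: [-0.3, 0.1, 8.6]
finger_gap: 0.0005
```

```bash
python3 -c "
import numpy as np
a0=-104.45
for k in range(3,31,3):
    f=lambda a:108*np.array([np.cos(np.radians(a)),np.sin(np.radians(a))])
    d=f(a0-k)-f(a0); print(k,np.round([(-.912*d[0]+.411*d[1])/10,(.411*d[0]+.912*d[1])/10],2))
"
```

```text
3 [ 0.56 -0.08]
6 [ 1.12 -0.13]
9 [ 1.69 -0.16]
12 [ 2.25 -0.15]
15 [ 2.82 -0.11]
18 [ 3.38 -0.05]
21 [3.94 0.05]
24 [4.49 0.17]
27 [5.03 0.32]
30 [5.57 0.51]
```

>>> servo_tool(series=[[0, [0.56, -0.08, 0], 3], [0, [1.12, -0.13, 0], 6], [0, [1.69, -0.16, 0], 9], [0, [2.25, -0.15, 0], 12], [0, [2.82, -0.11, 0], 15], [0, [3.38, -0.05, 0], 18], [0, [3.94, 0.05, 0], 21], [0, [4.49, 0.17, 0], 24], [0, [5.03, 0.32, 0], 27], [0, [5.57, 0.51, 0], 30]])

```text
time_s: 6.08
tool_pos: [0.5178, 0.0111, 0.0928]
tool_rot: [[-0.582, 0.813, 0.001], [0.813, 0.582, -0.0], [-0.001, 0.001, -1.0]]
ft_force: [-0.5, -1.0, 8.0]
finger_gap: 0.0005
```

```bash
cat > chk.py <<'E'
from seg import *
import sys
n=sys.argv[1]
s=bot.observe(); print(s['time_s'],s['tool_pos'],s['tool_rot'][:,0] if hasattr(s['tool_rot'],'shape') else s['tool_rot'],s['ft_force'])
d=save('w'+n,'wrist');e=save('sc'+n,'scene');f=save('sd'+n,'side')
s=bot.observe();T=np.eye(4);T[:3,:3]=s['tool_rot'];T[:3,3]=s['tool_pos'];T=T@np.array(d['hand_eye'])
for nm,x,Tx in [('wrist',d,T),('scene',e,None),('side',f,None)]:
    W=cloud(x,Tx);hsv=cv2.cvtColor(x['img'],cv2.COLOR_RGB2HSV).astype(int);H,S,V=[hsv[...,i] for i in range(3)]
    near=(abs(W[...,0]-.55)<.12)&(abs(W[...,1])<.12)
    b=near&(H>100)&(H<135)&(S>120)&(W[...,2]>.055)&(W[...,2]<.1)
    B=W[b]
    if len(B)>15:
        h=cv2.convexHull(B[:,:2].astype(np.float32))[:,0].astype(float);o=circ(h);print(nm,len(B),'rim',o,np.percentile(B[:,2],[5,50,95]),'az',np.degrees(np.arctan2(*(o[0]-[.593,.088])[::-1])))
cut=lambda d,a,b,c,g:cv2.resize(d['img'][a:b,c:g,::-1],(400,400),interpolation=2)
cv2.imwrite('pics/c'+n+'.png',np.hstack([cut(e,150,230,290,370),cut(f,160,240,270,350)]))
E
python3 chk.py 3
```

```text
6.0833 [0.5178 0.0111 0.0928] [-0.5821  0.8131 -0.0006] [-0.4807 -1.0252  7.9764]
wrist 3446 rim (array([0.518, 0.012]), np.float64(0.025100569794870416)) [0.0658 0.0673 0.0728] az -134.6367561171177
scene 82 rim (array([0.5209, 0.0104]), np.float64(0.02431502832220881)) [0.0648 0.0679 0.0731] az -132.91594470966703
side 54 rim (array([0.5176, 0.0194]), np.float64(0.02162721571004243)) [0.0637 0.0696 0.0755] az -137.71623040688144
```

View pics/w3.png

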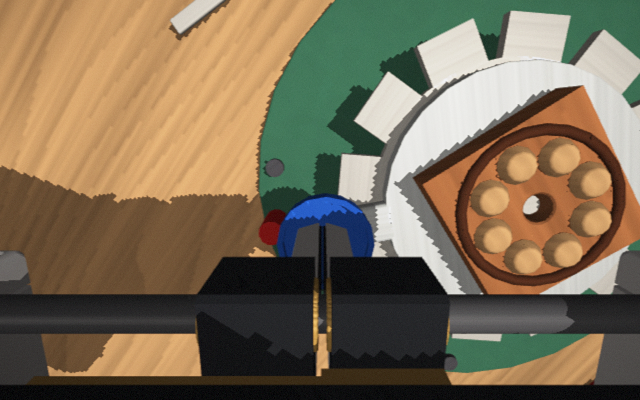

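View pics/c3.png

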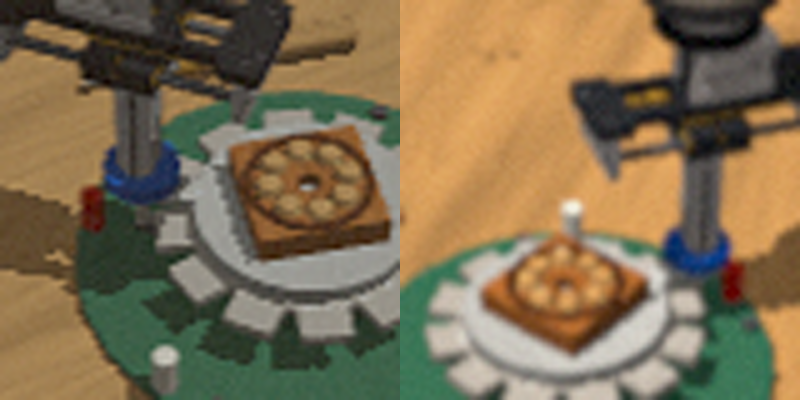

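The dish has moved to azimuth −134.6° (wrist view), in line with the red tag at −134.3°. It's still pressed, with its floor at z = 0.067. Now I let go straight up.

>>> servo_tool(series=[[0, [0, 0, -0.5], 0], [0, [0, 0, -1.2], 0], [0, [0, 0, -2.2], 0], [0, [0, 0, -4], 0], [0, [0, 0, -7], 0], [0, [0, 0, -10], 0], [0, [0, 0, -12], 0], [0, [0, 0, -12], 0]])

```text
time_s: 6.9
tool_pos: [0.5192, 0.0111, 0.2163]
tool_rot: [[-0.584, 0.812, 0.005], [0.812, 0.584, 0.002], [-0.002, 0.005, -1.0]]
ft_force: [0.1, 0.1, -0.5]
finger_gap: 0.0001
```

```bash
python3 chk.py 4
```

```text
6.9 [0.5192 0.0111 0.2163] [-0.5842  0.8116 -0.0015] [ 0.1205  0.087  -0.4693]
wrist 2894 rim (array([0.5152, 0.0117]), np.float64(0.02511936464631683)) [0.0752 0.0765 0.0817] az -135.53440423450638
scene 153 rim (array([0.5227, 0.0111]), np.float64(0.024411360300590552)) [0.0772 0.0817 0.087 ] az -132.41003078905422
side 93 rim (array([0.5187, 0.0142]), np.float64(0.024651639530281325)) [0.0773 0.0828 0.0883] az -135.1984903722892
```

View pics/w4.png

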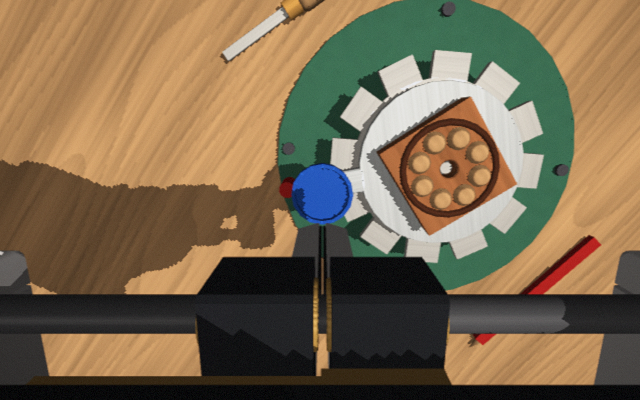

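View pics/c4.png

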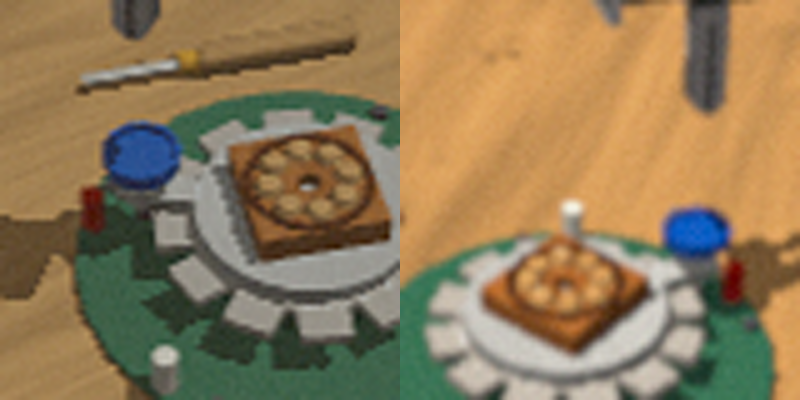

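The fixed cameras show the plunger fully up, with the same heights as at the start. The wrist reading came while the arm was still settling, so I'll move clear and check again.

>>> servo_tool(series=[[0, [-1, 0, -2], 0], [0, [-2, 0, -4], 0], [0, [-3, 0, -5], 0], [0, [-3, 0, -5], 0], [0, [-3, 0, -5], 0], [0, [-3, 0, -5], 0], [0, [-3, 0, -5], 0], [0, [-3, 0, -5], 0]])

```text
time_s: 7.72
tool_pos: [0.5344, -0.0127, 0.2616]
tool_rot: [[-0.585, 0.811, -0.001], [0.811, 0.585, -0.0], [0.001, -0.001, -1.0]]
ft_force: [0.2, -0.7, -0.2]
finger_gap: 0.0003
```

```bash
python3 chk.py 5; python3 - <<'E'
from seg import *
for c in ['scene','side']:
    print(c);analyse(optics.get_image(c))
E
```

```text
7.7167 [ 0.5344 -0.0127  0.2616] [-0.5849  0.8111  0.0006] [ 0.1831 -0.6683 -0.1753]
wrist 2310 rim (array([0.5185, 0.0114]), np.float64(0.025142992356504145)) [0.0798 0.0813 0.0865] az -134.19394952017052
scene 151 rim (array([0.5216, 0.0114]), np.float64(0.0248612418747732)) [0.0778 0.0813 0.0861] az -132.96801842801088
side 96 rim (array([0.5187, 0.0142]), np.float64(0.024938015800099918)) [0.0786 0.0829 0.0885] az -135.1822329703866
scene
blue n 132 mean [0.5199 0.0111 0.0854] mid [ 0.5205 -0.0181  0.3559] ext [0.0476 0.1049 0.5605] zmin/max 0.07565281438187188 0.6361499729934206
red 18 [307.8889 191.1667] med [ 0.5012 -0.017   0.0324] zmax 0.04191596472723158
flange (array([0.597 , 0.0886]), np.float64(0.14927732960041667)) z 0.007451701128633359
white 23 [322.4783 221.4783] med [ 0.6363 -0.0475  0.0371] zmax 0.04046348799525479
side
blue n 86 mean [0.5188 0.017  0.0944] mid [0.5273 0.0162 0.2563] ext [0.0594 0.0482 0.3592] zmin/max 0.07665543648843531 0.4358705855063283
red 18 [336.1111 216.4444] med [ 0.494  -0.0061  0.0237] zmax 0.03668890442319761
flange (array([0.5915, 0.095 ]), np.float64(0.1472380642160702)) z 0.009408034834374357
white 15 [303.9333 203.1333] med [ 0.6314 -0.0404  0.0316] zmax 0.04067011274705801
```

View pics/w5.png

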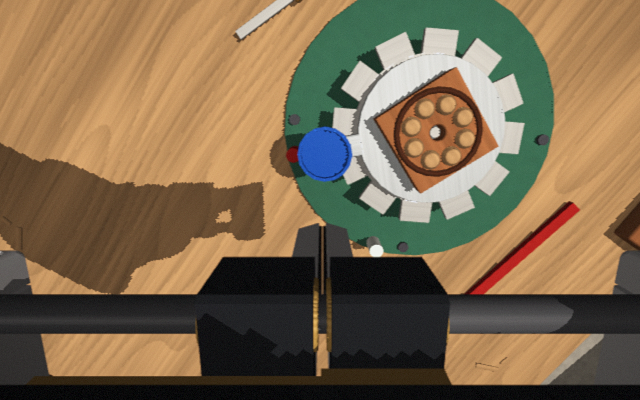

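View pics/sc5.png

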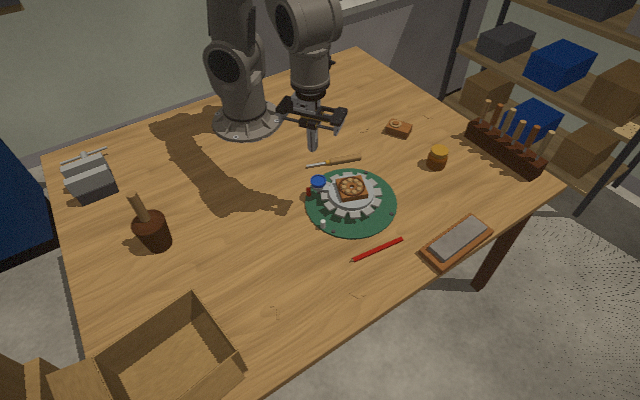

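The plunger is up (floor at z = 0.081) at azimuth −134.2°, beside the red tag. The rosette is on its pin, nothing else has moved, and the gripper is about 15 cm clear.

```bash
python3 -c "
from station import ticket; print(ticket.close_job())"
```

```text
the job is handed in; nothing more can be done
None
```

The table is now at the hole marked by the red tag, with the plunger sprung back up, and the job is handed in. I pressed the blue plunger about 13.5 mm down (8.6 N) with the closed fingertips and pushed it 30° clockwise. Then I let go straight up and moved clear.

**Last checks (about 7.7 s):**
- **Position:** the wrist view puts the plunger dish at azimuth −134.2°, against −134.3° for the red tag.
- **Height:** the dish floor is at 81 mm, the same as at the start, so the plunger is up in the hole.
- **Surroundings:** in the pictures the rosette is still on its pin, and the tools and other things I could see have not moved. The gripper is about 15 cm above the dish, touching nothing.

**Disagreements:**
- **Fixed cameras:** they gave azimuths of −133.0° and −135.2°, which fits their coarse resolution and the 2 mm calibration.
- **Wrist reading:** the one right after release showed the dish at 76.5 mm, because the arm was still settling. The repeat after it settled gave 81 mm.

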